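# Isolate the bench grinder and swing out the lockout hasp

## Robot

A 6-joint arm with a two-finger parallel gripper is mounted at the origin on the work surface. World frame = base frame: x ahead of the robot, y to its left, z up, the work surface at z = 0. Lengths are in mm, angles in rad, forces in N, time in s.
With the tool pointing down it reaches from about 275 to 1000 mm from the base axis. Payload 8.4 kg.
Tool frame: the origin (TCP) lies at the very end of the fingers, on their centre line; the grasp point (between the pads) lies 19 mm behind it; z points along the fingers, x is the direction in which the jaws open and shut, and the axes are right-handed (so a half turn about z gives the same grasp; the last joint's range is limited). The gripper opens to 85 mm and grips with 20 to 120 N. Pads are 22 mm wide; open, the fingers measure 114 mm over their backs; the gripper's body (76 mm by 85 mm) begins 54 mm behind the grasp point. The pads swing forward as they close: fully open they stand 13 mm farther back than shut.
Start: joints at [-0.002, 0.353, 1.633, -0, 1.155, -0.002], TCP at [625.002, -0, 231.281] pointing down, gripper open.
Joint ranges: [-2.63, 2.63], [-0.92, 2.1], [0.06, 2.66], [-1.3, 4.44], [0, 2.69], [-3.02, 3.02]. Speed limits (rad/s): [2.22, 2.22, 2.79, 3.14, 3.14, 3.14].

## Interface

Orientations are given as [roll, pitch, yaw] about the fixed x, y, z axes, in that order (R = Rz(yaw) Ry(pitch) Rx(roll)).
In Python, from rig import r gives the robot as it stands. The module is installed in compiled form; this text tells all that it offers.
- The arm moves only by the tool apply_moves, never from a script. Its argument "targets" is a list that holds one entry, the list of rows, each a list of 7 numbers: the gripper's target within -1 to 1 (fully open at 1, half-way at 0, shut at -1), then the shift along the tool's x, y, z in cm, then the turn, a rotation vector about the tool's x, y, z in degrees. A call has 1 to 8 rows; each row is the pose to reach, as a shift and turn from the pose measured when the call began, along the tool's axes at that moment; what a row does not reach only later rows make up. A row lasts 1/10 s, in which the tool goes at most 50 mm and 8.59 degrees, less where a joint would pass 70% of its speed; a pose out of reach is approached as far as the arm can. A call with a gripper value outside its range is refused whole. The fingers move at their own pace and stop on an object; "newtons" is the grip in N (left out, the last holds). Time passes only in rows, so rows that repeat a pose let the fingers close. It gives the time, the measured TCP pose, the force and the opening at its end, in the units of the state.
- r.sense(): the state, without advancing time (a new reading comes with each control period).
- r.grab_frame(name): name is "scene" or "side" or "wrist"; returns a dict with "pixels" (400x640x3 uint8, red, green, blue), "fov_y" (degrees; the focal length in pixels is half the picture's height over the tangent of half this angle, whatever the lens; pixels are square), "cx", "cy" (the principal point, pixels), "D" ([k1, k2, p1, p2, k3] as OpenCV has them; the pictures are not rectified), "R" (3x3) and "t" (3): a world point X has camera coordinates R X + t; the wrist camera has in their place "mount" (4x4, takes a point from camera to tool coordinates, whose origin is the TCP and whose axes are the tool frame's). Camera axes: x right, y down, z forward; pixel columns grow to the right and rows downward; lengths in mm; the calibration is good to about 2 mm. A picture is of the moment at which its call begins: read the wrist's pose just before it. There is no depth.
- r.sign_off(): hands the job in, once; it reports no verdict.
The state is a dict: "clock": time; "qpos": joint angles; "qvel": joint speeds; "joint_efforts": joint torques, N m; "eef_pos": TCP position; "tcp_rot": TCP orientation; "contact_force": force on the tool from outside, world axes, zero at the start; "wrist_torque": the same for the moment, N m; "opening": opening from 0.0 (shut) to 1.0 (fully open).
Only numpy, scipy, OpenCV 4.12 (cv2) and the standard library are available. Lean on these libraries where they do the work, as an engineer would, in place of code of your own. Each camera call takes 0.05 s, during which the arm holds its last target. There are 200 camera calls.

## Task

Isolate the bench grinder so that I can put my padlock on and change its wheel. Press the stop button first, turn the isolator handle all the way round to off, and swing the lockout hasp fully out of the handle until it stands upright; then prove the machine dead by pressing the start button all the way in, and finish by pressing stop again to leave the control reset. Don't press start while the isolator is still on, leave the switch off with the hasp standing out, and don't disturb the loose things lying on the bench.

Things in the scene. Friction and masses are not known exactly. Their poses are not given: they have to be found in the camera images.
- isolator: Enclosed rotary isolator bolted flat on the bench, face up: grey box 200 (its x) by 170 (its y) by 90 mm high, with a bright square metal plate 110 x 110 x 8 mm on top (plate top 98 mm above the bench). Its origin lies on the bench surface under the switch axis, which is the middle of the box; z up. Two conduit stubs come out of its +x side. Fixed to the bench.
- switch_axis (a point): Point on the vertical axis of the switch, at the top of the metal plate, 98 mm above the bench. Axes as the isolator's. A dark slot in the plate, 12 mm wide, runs out from under the handle's hub along -y to 44 mm from the axis: it marks the off place.
- handle (a joint): Angle of the isolator handle, rad. 0 = on: the grip points along the box's -x, roughly towards the robot. It turns counter-clockwise seen from above, against steady friction of about 0.35 N m (about 6 N at the middle of the grip), to its stop at 1.571 = off, where the grip points along the box's -y. It stays where it is left. It starts at or within 0.12 of on.
- handle_grip (a point): Point in the grip of the handle, half-way up it, 60 mm out from the switch axis and 19 mm above the plate; its x axis points from the grip to the switch axis, z up, y across the grip. The handle is a black bar 26 mm wide, 30 mm high (underside 4 mm, top 34 mm above the plate), reaching from 22 mm behind the axis to 80 mm out, on a black hub disc 60 mm across and 15 mm high.
- hasp (a joint): Angle of the lockout hasp in the handle, rad. 0 = folded flat in the slot along the top of the handle; 1.571 = its stop, swung out and standing upright out of the handle. It stays where it is left (friction about 0.1 N m, about 2 N at the tab). Its inner end is an interlock: it has to drop through a slot in the plate, so that the hasp swings out further than about 0.8 only with the handle at off, and then blocks the handle. It starts between 0 and 0.12.
- hasp_tab (a point): Middle of the thumb tab at the free end of the steel hasp: a steel cross bar 16 mm in diameter and 30 mm long, lying across the handle (parallel to the hasp's pin), 15 mm past the end of the grip when folded (95 mm from the switch axis, 24 mm above the plate). The hasp leaf between tab and pin is 6 mm thick, 22 mm high, with a window for the padlock. Its y axis lies along the cross bar; its x axis points from the tab to the pin.
- hasp_pin (a point): Point on the axis of the horizontal pin on which the hasp swings, 35 mm out from the switch axis, 24 mm above the plate and 60 mm from the tab. Moves with the handle; axes as handle_grip: the pin lies along y. Swinging out lifts the tab in an arc up and back over the pin, until it stands 60 mm above it.
- station: Push-button station bolted flat on the bench, face up: grey box 170 (its x) by 85 (its y) by 60 mm high, one push button towards each end. Its origin is on the bench surface under its middle. A conduit stub comes out of its +x end, the end where the start button is. Fixed to the bench.
- stop_button (a joint): Travel of the stop button, m: 0 = released, 0.006 = fully in. Needs about 6 N to go fully in; springs back.
- stop_button_top (a point): Middle of the top of the stop button, a black mushroom head 45 mm across standing on a neck, 95 mm above the bench, 42 mm from the station's middle towards its -x end (the end away from the conduit). Pressed straight down.
- start_button (a joint): Travel of the start button, m: 0 = released, 0.006 = fully in. Needs about 6 N to go fully in; springs back.
- start_button_top (a point): Middle of the top of the start button, a black flat round button 29 mm across in a metal collar 41 mm across; its top is 77 mm above the bench (9 mm above the collar), 42 mm from the station's middle towards its +x end.
- padlock_mid (a point): Loose brass padlock with steel shackle, lying flat, 105 mm long, 46 wide, 22 high; at its middle. Not to be disturbed.
- spanner_grip (a point): Loose steel spanner 150 mm long lying flat; point in its shaft. Not to be disturbed.
- hammer_grip (a point): Loose hammer 280 mm long lying flat; point in its handle. Not to be disturbed.
- offcut_mid (a point): Loose offcut of square steel tube, 160 x 40 x 40 mm; at its middle. Not to be disturbed.
- bottle_mid (a point): Standing clear water bottle, 64 mm across and 190 high; point on its axis 80 mm up. Not to be disturbed.
- tin_mid (a point): Standing dark tin, 76 mm across, 95 high; at its middle. Not to be disturbed.
- wire_brush_mid (a point): Loose wire brush, 200 x 28 x 32 mm, lying bristles down; at its middle. Not to be disturbed.
- wheel_mid (a point): Loose spare grinding wheel lying flat, 124 mm across, 18 thick; at its middle. Not to be disturbed.

How it is judged:
By the outcome, as a careful person would: the job done as asked, in the order asked, and still so for the second after the job is handed in, with the robot touching nothing.
It also fails if it takes over 67 s, if anything falls off the work surface, if the arm or the gripper's body presses on something with over 40 N, if the wrist force passes 120 N, or if a joint passes its speed limit or range.

## Working session

There is one attempt and no reset: what is moved stays moved. The work goes in short steps, Python scripts to look and compute and a tool call to move; the robot and the scene stay as the last step left them, time stands still between calls to the robot, and variables do not carry over. Pictures are saved under pics/ and viewed, about 8 in all and at most 12, crops included, and the job is handed in when it is done.

Besides the shell and the picture viewer there is one more tool, called after "Request:" by a JSON object that holds its "api" and its "payload", one argument or row to a line. apply_moves: Moves the arm, as the interface text tells. Its arguments: {"type":"object","properties":{"targets":{"type":"array"},"newtons":{"type":"number"}},"required":["targets"]}

```bash
mkdir -p pics; python3 - <<'E'
from rig import r
import cv2,pickle
s=r.sense();print(s)
for n in("scene","side"):
    f=r.grab_frame(n);cv2.imwrite(f"pics/{n}0.png",f["pixels"][:,:,::-1]);pickle.dump(f,open(n+".pkl","wb"))
    print(n,{k:v for k,v in f.items() if k!="pixels"})
f=r.grab_frame("wrist");cv2.imwrite("pics/wrist0.png",f["pixels"][:,:,::-1]);print({k:v for k,v in f.items() if k!="pixels"})
E
```

```text
{'clock': 0.0, 'qpos': array([-2.42968608e-03,  3.53656005e-01,  1.63417958e+00, -8.55983592e-06,
        1.15518936e+00, -2.38660356e-03]), 'qvel': array([-0.00042833,  0.00135342, -0.00038253, -0.00063077,  0.00201304,
        0.00010432]), 'joint_efforts': array([-2.03471049e-03, -6.05236173e+01, -3.42063046e+01, -2.62302356e-04,
        9.48130677e-03,  3.61521288e-06]), 'eef_pos': array([ 6.24499849e+02, -2.00208896e-02,  2.30537331e+02]), 'tcp_rot': array([ 3.14158825e+00,  1.43230688e-03, -3.96240701e-05]), 'contact_force': array([ 0.31287695, -0.26917909, -0.31279023]), 'wrist_torque': array([-0.02293743, -0.00235963,  0.02196268]), 'opening': 0.9973813043507446}
scene {'fov_y': 43.98052521622881, 'cx': 307.43528267744966, 'cy': 202.11000559875436, 'D': array([-0.12222905,  0.        ,  0.        ,  0.        ,  0.        ]), 'R': array([[-0.53206406,  0.84658223,  0.01436527],
       [ 0.71995054,  0.46127701, -0.51855061],
       [-0.4456221 , -0.26555986, -0.85492625]]), 't': array([ 276.64236666, -329.15544847, 1978.95410235])}
side {'fov_y': 48.846278578894776, 'cx': 314.49874212529977, 'cy': 187.62780824634973, 'D': array([0.00984607, 0.        , 0.        , 0.        , 0.        ]), 'R': array([[-0.9981505 , -0.05958416, -0.01205438],
       [-0.02740118,  0.61798012, -0.78571607],
       [ 0.0542656 , -0.78393259, -0.61846984]]), 't': array([ 525.58241005,   81.20495768, 1228.03863641])}
{'fov_y': 62.21118152202914, 'cx': 325.39938065572534, 'cy': 197.4685118282161, 'D': array([-0.05485315,  0.        ,  0.        ,  0.        ,  0.        ]), 'mount': array([[ 9.99999729e-01,  4.83888161e-04, -5.54992107e-04,
         8.31156403e-01],
       [-3.02187317e-04,  9.57044349e-01,  2.89941411e-01,
        -7.42181563e+01],
       [ 6.71451276e-04, -2.89941165e-01,  9.57044236e-01,
        -1.41320813e+02],
       [ 0.00000000e+00,  0.00000000e+00,  0.00000000e+00,
         1.00000000e+00]])}
```

View pics/scene0.png

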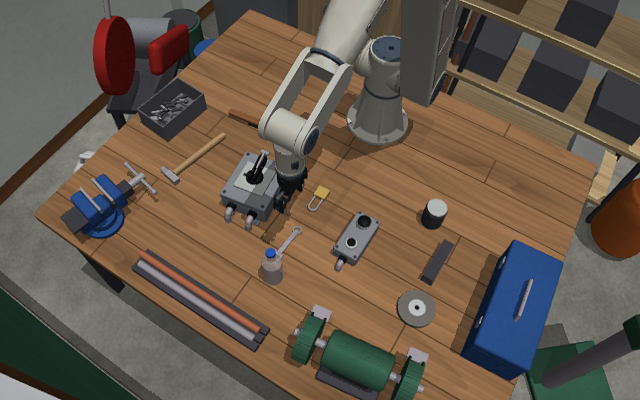

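View pics/side0.png

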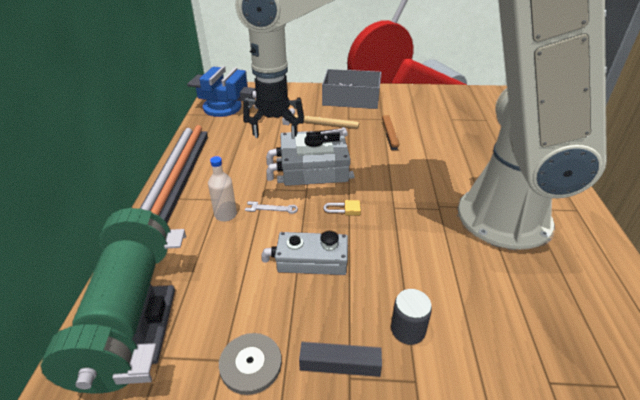

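The scene view shows the isolator near (252,188) with its handle towards the base. The station has stop at (364,221) and start at (351,243). In the side view, stop is at (330,239) and start at (295,242). I'll enlarge both next.

```bash
python3 - <<'E'
import cv2,numpy as np
a=cv2.imread("pics/scene0.png")[140:275,210:400];b=cv2.imread("pics/side0.png")[115:285,240:400]
def g(im,x0,y0,k):
    im=cv2.resize(im,None,fx=k,fy=k,interpolation=cv2.INTER_CUBIC)
    for i in range(0,im.shape[1],20*k): cv2.putText(im,str(x0+i//k),(i,10),0,.35,(0,0,255),1);im[:,i]=im[:,i]//2
    for i in range(0,im.shape[0],20*k): cv2.putText(im,str(y0+i//k),(0,i+10),0,.35,(0,0,255),1);im[i]=im[i]//2
    return im
A=g(a,210,140,4);B=g(b,240,115,3)
B=B[:,:480];
cv2.imwrite("pics/c1.png",A);cv2.imwrite("pics/c2.png",B)
E
```

```text
(no output)
```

View pics/c1.png

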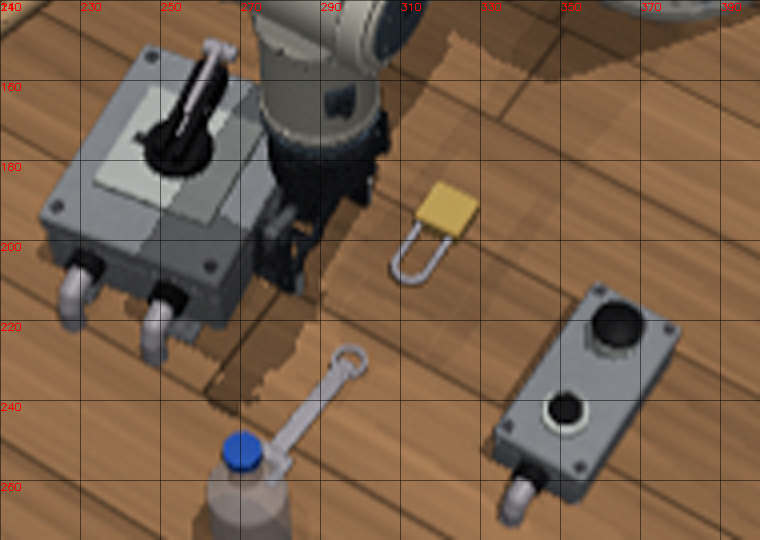

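View pics/c2.png

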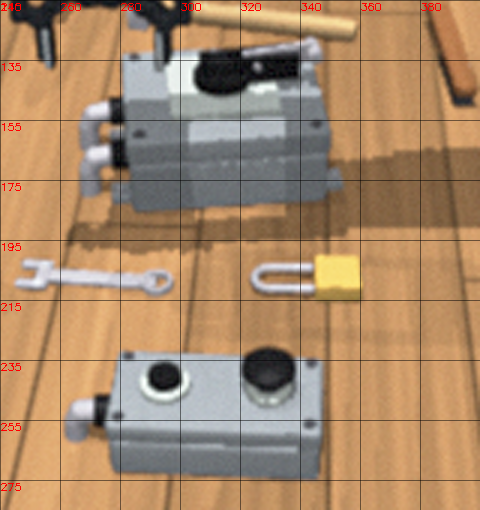

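```bash
cat > h.py <<'E'
import cv2,pickle,numpy as np
def ray(f,uv,z,R=None,t=None):
    R=f["R"] if R is None else R; t=f["t"] if t is None else t
    F=200/np.tan(np.radians(f["fov_y"]/2));K=np.array([[F,0,f["cx"]],[0,F,f["cy"]],[0,0,1]])
    p=cv2.undistortPoints(np.array([[uv]],float),K,f["D"])[0,0]
    d=R.T@np.array([*p,1]);c=-R.T@t
    return c+d*(z-c[2])/d[2]
def wpose(f,s):
    from scipy.spatial.transform import Rotation as Ro
    T=np.eye(4);T[:3,:3]=Ro.from_euler("xyz",s["tcp_rot"]).as_matrix();T[:3,3]=s["eef_pos"]
    W=T@f["mount"];return W[:3,:3].T,-W[:3,:3].T@W[:3,3]
E
python3 - <<'E'
from h import *
np.set_printoptions(precision=1,suppress=True)
a=pickle.load(open("scene.pkl","rb"));b=pickle.load(open("side.pkl","rb"))
A=lambda x,y,z:ray(a,(210+x/4-.4,140+y/4-.4),z)
B=lambda x,y,z:ray(b,(240+x/3-.4,115+y/3-.4),z)
for n,z,p,q in(("stop",95,(617,323),(269,368)),("start",77,(567,411),(165,377)),("hub",113,(178,148),(221,76)),("tab",126,(221,51),(312,47))):
    print(n,A(*p,z),B(*q,z))
print("iso bolts",A(152,57,90),A(57,207,90),A(210,266,90))
print("plate",A(155,88,98),A(95,180,98),A(212,222,98))
print("st bolts",A(598,290,60),A(505,426,60),A(670,330,60),A(580,467,60))
print("st bolts side",B(129,356,60),B(311,363,60),B(118,416,60),B(310,424,60))
print("padlock",A(445,210,20),A(400,275,5),"bottle cap",A(243,450,190))
E
```

```text
stop [483.9 195.5  95. ] [478.6 200.   95. ]
start [567.9 197.5  77. ] [561.8 195.9  77. ]
hub [ 546.1 -201.1  113. ] [ 540.8 -199.2  113. ]
tab [ 448.8 -223.   126. ] [ 449.2 -238.1  126. ]
iso bolts [ 466.5 -288.6   90. ] [ 639.9 -263.7   90. ] [ 617.4 -119.8   90. ]
plate [ 497.2 -262.2   98. ] [ 603.8 -248.8   98. ] [ 584.6 -140.    98. ]
st bolts [445.1 160.1  60. ] [598.9 158.4  60. ] [446.4 230.6  60. ] [598.  228.6  60. ]
st bolts side [596.4 155.9  60. ] [445. 157.  60.] [597.2 224.   60. ] [445.2 225.2  60. ]
padlock [424.2  -3.8  20. ] [495.6  -6.3   5. ] bottle cap [779.7  30.6 190. ]
```

Request:
{"api": "apply_moves", "payload": {
  "targets": [
    [[-1,-7,-9.7,0,0,0,0],[-1,-14.4,-19.4,4,0,0,0],[-1,-14.4,-19.4,8,0,0,0],[-1,-14.4,-19.4,11,0,0,0],[-1,-14.4,-19.4,11,0,0,0],[-1,-14.4,-19.4,11,0,0,0],[-1,-14.4,-19.4,11,0,0,0],[-1,-14.4,-19.4,11,0,0,0]]
  ],
  "newtons": 40
}}

```text
clock: 0.95
eef_pos: [480.7, 194.1, 121.0]
tcp_rot: [3.141, 0.001, 0.001]
contact_force: [0.9, -0.1, 0.2]
opening: -0.003
```

Request:
{"api": "apply_moves", "payload": {
  "targets": [
    [[-1,0,0,1.5,0,0,0],[-1,0,0,2.5,0,0,0],[-1,0,0,2.8,0,0,0],[-1,0,0,3.1,0,0,0],[-1,0,0,3.2,0,0,0],[-1,0,0,3.2,0,0,0]]
  ]
}}

```text
clock: 1.55
eef_pos: [481.5, 193.7, 89.6]
tcp_rot: [3.141, -0.0, 0.001]
contact_force: [1.5, -3.2, 5.8]
opening: 0.002
```

Request:
{"api": "apply_moves", "payload": {
  "targets": [
    [[-1,0,0,0.15,0,0,0],[-1,0,0,0.3,0,0,0],[-1,0,0,0.3,0,0,0]]
  ]
}}

```text
clock: 1.85
eef_pos: [481.8, 193.8, 88.7]
tcp_rot: [3.141, -0.001, 0.001]
contact_force: [-7.5, -4.1, 25.6]
opening: -0.004
```

Request:
{"api": "apply_moves", "payload": {
  "targets": [
    [[-1,0,0,-3,0,0,0],[-1,0,0,-8,0,0,0],[0,0,4,-14,0,0,8],[0,0,8,-14,0,0,16],[0,0,13,-14,0,0,24],[0,0,18,-14,0,0,32],[0,0,23,-14,0,0,40],[0,0,28,-14,0,0,48]]
  ]
}}

```text
clock: 2.65
eef_pos: [481.7, -82.9, 229.3]
tcp_rot: [-3.14, -0.001, -0.842]
contact_force: [0.7, -0.5, -0.1]
opening: 0.5
```

Request:
{"api": "apply_moves", "payload": {
  "targets": [
    [[0,4,3.5,0,0,0,8],[0,8,7,0,0,0,16],[0,10,8.8,0,0,0,24],[0,10,8.8,0,0,0,30],[0,10,8.8,0,0,0,30],[0,10,8.8,0,0,0,30]]
  ]
}}

```text
clock: 3.25
eef_pos: [482.4, -215.6, 229.3]
tcp_rot: [-3.14, 0.0, -1.363]
contact_force: [-0.3, -0.2, -0.1]
opening: 0.5
```

```bash
python3 - <<'E'
from rig import r
from h import *
s=r.sense();f=r.grab_frame("wrist");pickle.dump((f,s),open("w1.pkl","wb"))
cv2.imwrite("pics/w1.png",f["pixels"][:,:,::-1]);print(s["eef_pos"],s["tcp_rot"])
E
```

```text
[ 482.42586626 -215.64795355  229.285175  ] [-3.14004024e+00  3.45759534e-04 -1.36287909e+00]
```

View pics/w1.png

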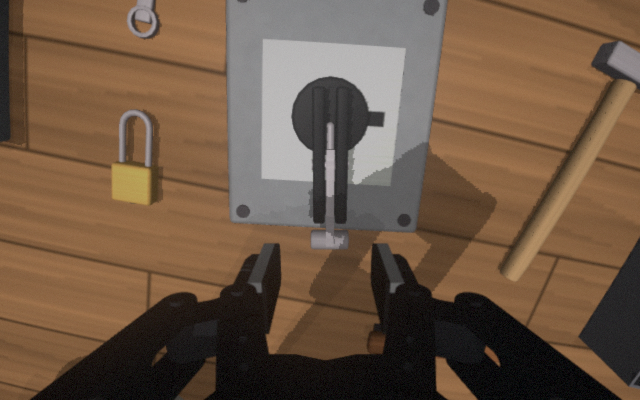

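The wrist view shows the hub at (330,115), the plate corners at (263,40), (405,47), (390,186) and (261,179), the grip end at (330,221) and the tab at (329,240). The off slot is at (376,119).

```bash
python3 - <<'E'
from h import *
np.set_printoptions(precision=3,suppress=True)
f,s=pickle.load(open("w1.pkl","rb"));R,t=wpose(f,s)
P=lambda u,v,z:ray(f,(u,v),z,R,t)[:2]
c=[P(*p,98) for p in((263,40),(405,47),(390,186),(261,179))]
print(c,np.mean(c,0),[np.linalg.norm(c[i]-c[i-1]) for i in range(4)])
for i in range(4):
    d=c[i]-c[i-1];print(np.degrees(np.arctan2(d[1],d[0])))
ax=np.mean(c,0)
print("hub",P(330,115,113),"slot end",P(384,119,98))
for n,p in(("end",(330,222,132)),("tab",(329,240,126))):
    q=P(*p);d=q-ax;print(n,q,np.linalg.norm(d),np.degrees(np.arctan2(-d[1],-d[0])))
e1=P(311,240,126);e2=P(348,240,126);print("bar",e1,e2,np.linalg.norm(e1-e2))
E
```

```text
[array([ 587.473, -144.674]), array([ 605.128, -251.82 ]), array([ 496.126, -268.815]), array([ 479.459, -160.305])] [ 542.047 -206.404] [np.float64(109.1397985429396), np.float64(108.59017975776062), np.float64(110.31915047084733), np.float64(109.78290572261118)]
8.234123105046157
-80.64325931457385
-171.13773673825162
98.73243467664098
hub [ 543.772 -206.041] slot end [ 549.126 -249.6  ]
end [ 466.227 -222.485] 77.50663288650159 11.97526073523267
tab [ 448.714 -225.52 ] 95.26978915959494 11.575212405467607
bar [ 445.721 -211.378] [ 451.862 -240.453] 29.716213229954025
```

Request:
{"api": "apply_moves", "payload": {
  "targets": [
    [[0.2,0.3,-0.1,4,0,0,0],[0.2,0.3,-0.1,8,0,0,0],[0.2,0.3,-0.1,11,0,0,0],[0.2,0.3,-0.1,12.1,0,0,0],[0.2,0.3,-0.1,12.1,0,0,0],[-0.6,0.3,-0.1,12.1,0,0,0],[-0.6,0.3,-0.1,12.1,0,0,0],[-0.6,0.3,-0.1,12.1,0,0,0]]
  ],
  "newtons": 30
}}

```text
clock: 4.1
eef_pos: [485.5, -218.3, 110.1]
tcp_rot: [-3.137, -0.001, -1.362]
contact_force: [-0.2, 2.5, 7.5]
opening: 0.297
```

Request:
{"api": "apply_moves", "payload": {
  "targets": [
    [[-0.6,0.62,-0.03,0,0,0,-6],[-0.6,1.23,-0.13,0,0,0,-12],[-0.6,1.82,-0.29,0,0,0,-18],[-0.6,2.4,-0.51,0,0,0,-24],[-0.6,2.95,-0.79,0,0,0,-30],[-0.6,3.47,-1.13,0,0,0,-36],[-0.6,3.95,-1.52,0,0,0,-42],[-0.6,4.39,-1.95,0,0,0,-48]]
  ]
}}

```text
clock: 4.9
eef_pos: [512.9, -256.3, 110.2]
tcp_rot: [-3.139, -0.002, -0.521]
contact_force: [-0.9, 6.3, -2.1]
opening: 0.295
```

Request:
{"api": "apply_moves", "payload": {
  "targets": [
    [[-0.6,0.72,-0.04,0,0,0,-7],[-0.6,1.42,-0.17,0,0,0,-14],[-0.6,2.1,-0.39,0,0,0,-21],[-0.6,2.76,-0.69,0,0,0,-28],[-0.6,3.37,-1.06,0,0,0,-35],[-0.6,3.69,-1.31,0,0,0,-39],[-0.6,3.85,-1.44,0,0,0,-41],[-0.6,3.85,-1.44,0,0,0,-41]]
  ]
}}

```text
clock: 5.7
eef_pos: [550.4, -262.9, 110.2]
tcp_rot: [-3.138, 0.003, 0.194]
contact_force: [-11.2, -2.5, 3.4]
opening: 0.296
```

Request:
{"api": "apply_moves", "payload": {
  "targets": [
    [[-0.6,0.2,0,0,0,0,0],[-0.6,0.4,0,0,0,0,0],[-0.6,0.4,0,0,0,0,0]]
  ]
}}

```text
clock: 6.0
eef_pos: [550.4, -262.8, 110.2]
tcp_rot: [-3.136, 0.009, 0.193]
contact_force: [-15.6, -7.3, 5.1]
opening: 0.299
```

Request:
{"api": "apply_moves", "payload": {
  "targets": [
    [[0.2,0,0,0,0,0,0],[0.2,0,0,0,0,0,0],[0.2,0,0,-0.5,0,0,1],[0.2,0,0,-4,0,0,2.3],[0.2,0,0.5,-8,0,0,2.3],[0.2,0,1.5,-12,0,0,2.3],[0.2,0,1.5,-12,0,0,2.3],[0.2,0,1.5,-12,0,0,2.3]]
  ]
}}

```text
clock: 6.8
eef_pos: [555.4, -278.2, 231.7]
tcp_rot: [-3.139, 0.007, 0.153]
contact_force: [0.5, -0.5, -0.8]
opening: 0.601
```

```bash
python3 - <<'E'
from rig import r
from h import *
s=r.sense();f=r.grab_frame("wrist");pickle.dump((f,s),open("w2.pkl","wb"))
cv2.imwrite("pics/w2.png",f["pixels"][:,:,::-1]);print(s["eef_pos"],s["tcp_rot"])
E
```

```text
[ 555.39250206 -278.17777784  231.72461581] [-3.13867194  0.00678434  0.15254009]
```

View pics/w2.png

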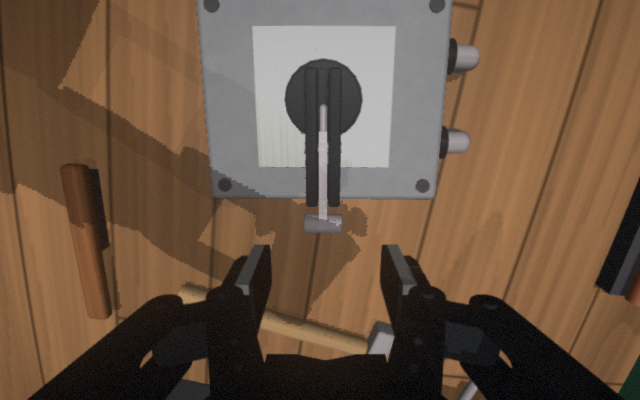

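The handle is square with the plate and covers the off slot. The hub is at (323,97) and the tab at (323,223).

```bash
python3 - <<'E'
from h import *
np.set_printoptions(precision=3,suppress=True)
f,s=pickle.load(open("w2.pkl","rb"));R,t=wpose(f,s)
P=lambda u,v,z:ray(f,(u,v),z,R,t)[:2]
c=[P(*p,98) for p in((252,26),(396,26),(389,167),(260,167))];ax=np.mean(c,0)
print(ax,"hub",P(323,97,113),"tab",P(323,223,126),P(305,223,126),P(341,223,126))
d=P(323,223,126)-ax;print(np.linalg.norm(d),np.degrees(np.arctan2(d[1],d[0])))
Y=s["tcp_rot"][2];D=P(323,223,124)-s["eef_pos"][:2];print("tool shift",D@[np.cos(Y),np.sin(Y)],D@[np.sin(Y),-np.cos(Y)])
E
```

```text
[ 543.123 -206.337] hub [ 542.128 -204.476] tab [ 556.822 -299.895] [ 542.632 -302.127] [ 570.999 -297.672]
94.55573989036111 -81.66961589245432
tool shift -1.91713146715584 22.453647532654912
```

Request:
{"api": "apply_moves", "payload": {
  "targets": [
    [[0.2,-0.2,2.2,3,0,0,0],[0.2,-0.2,2.2,7,0,0,0],[0.2,-0.2,2.2,10.5,0,0,0],[0.2,-0.2,2.2,12.3,0,0,0],[0.2,-0.2,2.2,12.3,0,0,0],[-0.6,-0.2,2.2,12.3,0,0,0],[-0.6,-0.2,2.2,12.3,0,0,0],[-0.6,-0.2,2.2,12.3,0,0,0]]
  ],
  "newtons": 25
}}

```text
clock: 7.65
eef_pos: [555.1, -299.2, 108.1]
tcp_rot: [-3.138, 0.008, 0.153]
contact_force: [0.6, 1.1, -2.7]
opening: 0.346
```

Request:
{"api": "apply_moves", "payload": {
  "targets": [
    [[-0.6,0,-0.06,-0.84,0,0,0],[-0.6,0,-0.23,-1.65,0,0,0],[-0.6,0,-0.52,-2.44,0,0,0],[-0.6,0,-0.91,-3.18,0,0,0],[-0.6,0,-1.4,-3.86,0,0,0],[-0.6,0,-1.99,-4.46,0,0,0],[-0.6,0,-2.65,-4.97,0,0,0],[-0.6,0,-3.37,-5.39,0,0,0]]
  ]
}}

```text
clock: 8.45
eef_pos: [550.4, -266.3, 162.9]
tcp_rot: [-3.139, 0.008, 0.153]
contact_force: [-1.3, -1.7, -7.3]
opening: 0.341
```

Request:
{"api": "apply_moves", "payload": {
  "targets": [
    [[-0.6,0,-0.78,-0.31,0,0,0],[-0.6,0,-1.59,-0.51,0,0,0],[-0.6,0,-2.42,-0.6,0,0,0],[-0.6,0,-2.8,-0.6,0,0,0],[-0.6,0,-3.1,-0.6,0,0,0],[-0.6,0,-3.1,-0.6,0,0,0]]
  ]
}}

```text
clock: 9.05
eef_pos: [546.0, -235.5, 169.9]
tcp_rot: [-3.14, 0.007, 0.153]
contact_force: [-3.3, -2.4, 4.7]
opening: 0.346
```

Request:
{"api": "apply_moves", "payload": {
  "targets": [
    [[-0.6,0,-0.3,0,0,0,0],[-0.6,0,-0.6,0,0,0,0],[-0.6,0,-0.6,0,0,0,0]]
  ]
}}

```text
clock: 9.35
eef_pos: [545.7, -232.6, 170.1]
tcp_rot: [3.137, 0.006, 0.154]
contact_force: [-0.6, -18.2, -5.9]
opening: 0.342
```

Request:
{"api": "apply_moves", "payload": {
  "targets": [
    [[0.3,0,0,0,0,0,0],[0.3,0,0,0,0,0,0],[0.3,0,0,0,0,0,0],[0.3,0,0,-4,0,0,0],[0.3,0,0,-8,0,0,0],[0,4,-4,-12,0,0,0],[-1,8,-9,-14,0,0,0],[-1,8,-9,-14,0,0,0]]
  ]
}}

```text
clock: 10.15
eef_pos: [613.3, -128.3, 311.5]
tcp_rot: [3.138, 0.003, 0.155]
contact_force: [0.8, -1.2, 0.1]
opening: 0.167
```

```bash
python3 - <<'E'
from rig import r
from h import *
s=r.sense();f=r.grab_frame("wrist");pickle.dump((f,s),open("w3.pkl","wb"))
print(s["eef_pos"],s["tcp_rot"])
a=r.grab_frame("side")["pixels"][110:210,250:375];b=r.grab_frame("scene")["pixels"][130:230,210:335]
A=cv2.resize(np.hstack([a,b]),None,fx=3.0,fy=3.0,interpolation=3);W=cv2.resize(f["pixels"],(480,300))
W=np.pad(W,((0,0),(0,A.shape[1]-480),(0,0)))
cv2.imwrite("pics/m3.png",np.vstack([A,W])[:,:,::-1])
E
```

```text
[ 613.25103187 -128.28000488  311.54193688] [3.13760801e+00 3.02316548e-03 1.54584595e-01]
```

View pics/m3.png

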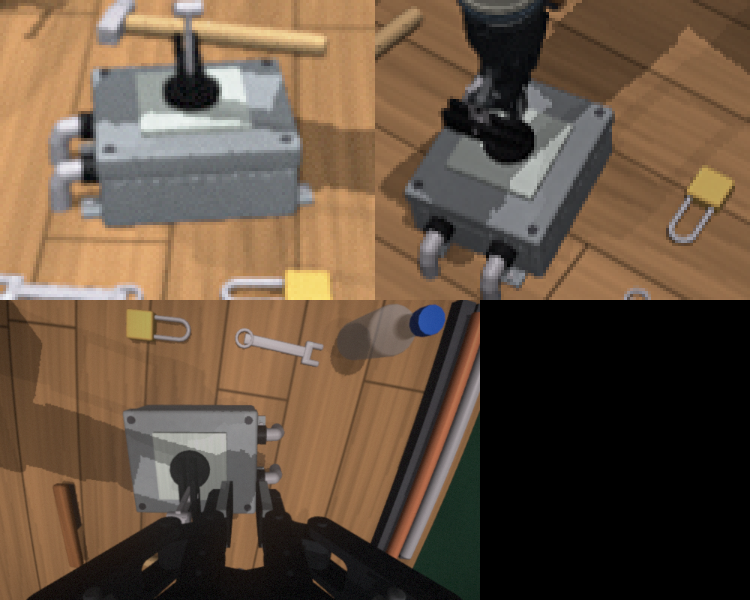

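The side view shows the hasp standing out of the handle, with its tab at about pixel (313.3,112.5). I'll compare that with the predicted positions over a range of hasp angles.

```bash
python3 - <<'E'
from h import *
from rig import r
np.set_printoptions(precision=1,suppress=True)
f=r.grab_frame("side");b=f["pixels"]
F=200/np.tan(np.radians(f["fov_y"]/2));K=np.array([[F,0,f["cx"]],[0,F,f["cy"]],[0,0,1]])
d=np.array([.148,-.989])
for a in(0,.8,1.0,1.2,1.3,1.4,1.5,1.571):
    rr=35+60*np.cos(a);X=np.array([543+rr*d[0],-206+rr*d[1],122+60*np.sin(a)])
    print(a,cv2.projectPoints(X[None],cv2.Rodrigues(f["R"])[0],f["t"],K,f["D"])[0].ravel())
# known handle-end reference (80 out, top)
X=np.array([543+80*d[0],-206+80*d[1],132.]);print("handle end",cv2.projectPoints(X[None],cv2.Rodrigues(f["R"])[0],f["t"],K,f["D"])[0].ravel())
g=b[100:160,290:335];cv2.imwrite("pics/m4.png",cv2.resize(g,None,fx=10,fy=10,interpolation=0)[:,:,::-1])
E
```

```text
0 [310.1 120.7]
0.8 [310.4 111.5]
1.0 [310.6 110.8]
1.2 [310.8 110.9]
1.3 [311.  111.2]
1.4 [311.1 111.8]
1.5 [311.3 112.5]
1.571 [311.4 113.1]
handle end [310.5 120.3]
```

View pics/m4.png

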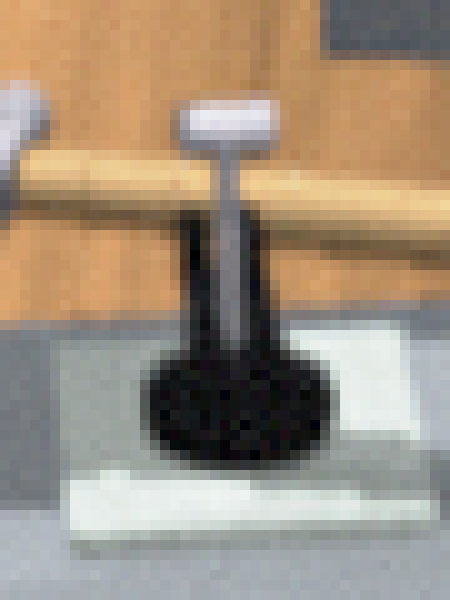

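Request:
{"api": "apply_moves", "payload": {
  "targets": [
    [[-1,0,-5,0,0,0,4],[-1,0,-10,2,0,0,8.9],[-1,0.1,-15,4,0,0,8.9],[-1,0.1,-20,6,0,0,8.9],[-1,0.1,-25,9,0,0,8.9],[-1,0.1,-30,13,0,0,8.9],[-1,0.1,-32.5,18,0,0,8.9],[-1,0.1,-32.5,20,0,0,8.9]]
  ],
  "newtons": 40
}}

```text
clock: 11.15
eef_pos: [561.1, 189.3, 111.9]
tcp_rot: [3.137, 0.004, 0.001]
contact_force: [1.3, 1.0, 0.9]
opening: 0.005
```

```bash
python3 - <<'E'
from h import *
from rig import r
np.set_printoptions(precision=1,suppress=True)
f=r.grab_frame("scene");b=f["pixels"];print(r.sense()["eef_pos"])
F=200/np.tan(np.radians(f["fov_y"]/2));K=np.array([[F,0,f["cx"]],[0,F,f["cy"]],[0,0,1]])
pr=lambda X:cv2.projectPoints(np.array(X,float)[None],cv2.Rodrigues(f["R"])[0],f["t"],K,f["D"])[0].ravel()
d=np.array([.148,-.989])
for a in(1.0,1.2,1.3,1.4,1.5,1.571):
    rr=35+60*np.cos(a);print(a,pr([543+rr*d[0],-206+rr*d[1],122+60*np.sin(a)]))
print("handle end",pr([543+80*d[0],-206+80*d[1],132.]),"hub",pr([543,-206,113]))
g=b[140:200,220:290];cv2.imwrite("pics/m5.png",cv2.resize(g,None,fx=10,fy=10,interpolation=0)[:,:,::-1])
E
```

```text
[556.2 189.7 103.9]
1.0 [234.2 158.6]
1.2 [236.8 158.7]
1.3 [238.3 158.9]
1.4 [239.8 159.2]
1.5 [241.4 159.7]
1.571 [242.5 160.1]
handle end [232.3 164.3] hub [253.5 175.3]
```

View pics/m5.png

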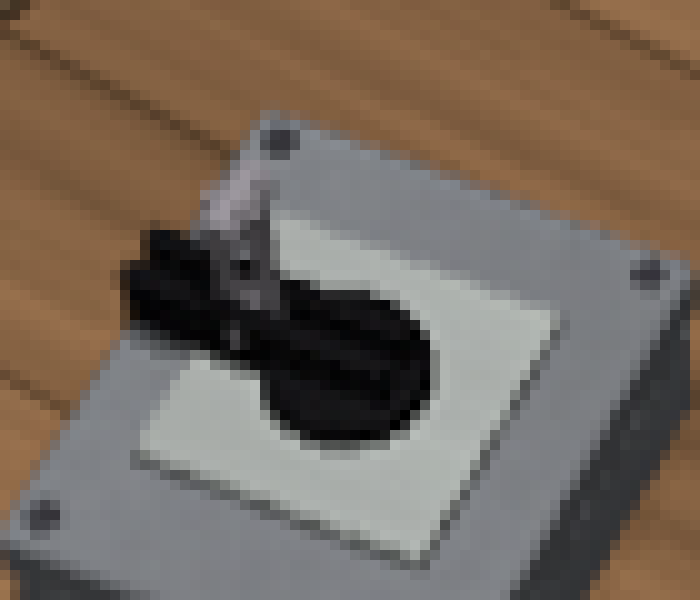

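The tab in the scene view is at about (243.5,159.7), and 1.571 predicts (242.5,160.1), so the hasp is upright. I'll let the arm settle over start before pressing.

Request:
{"api": "apply_moves", "payload": {
  "targets": [
    [[-1,0,0,0,0,0,0],[-1,0,0,0,0,0,0],[-1,0,0,0,0,0,0]]
  ]
}}

```text
clock: 11.5
eef_pos: [557.3, 188.7, 105.4]
tcp_rot: [3.135, 0.013, 0.0]
contact_force: [0.2, 0.3, -0.6]
opening: 0.001
```

Request:
{"api": "apply_moves", "payload": {
  "targets": [
    [[-1,0.7,-0.45,0,0,0,0],[-1,0.7,-0.45,1.5,0,0,0],[-1,0.7,-0.45,2.5,0,0,0],[-1,0.7,-0.45,2.9,0,0,0],[-1,0.7,-0.45,3.2,0,0,0],[-1,0.7,-0.45,3.3,0,0,0],[-1,0.7,-0.45,3.4,0,0,0],[-1,0.7,-0.45,3.4,0,0,0]]
  ]
}}

```text
clock: 12.3
eef_pos: [563.4, 192.6, 71.4]
tcp_rot: [3.134, 0.014, 0.0]
contact_force: [-2.2, -2.9, 6.3]
opening: -0.0
```

Request:
{"api": "apply_moves", "payload": {
  "targets": [
    [[-1,0,0,0.15,0,0,0],[-1,0,0,0.3,0,0,0],[-1,0,0,0.3,0,0,0]]
  ]
}}

```text
clock: 12.6
eef_pos: [563.6, 192.6, 70.8]
tcp_rot: [3.134, 0.013, 0.001]
contact_force: [-7.7, -3.6, 25.2]
opening: 0.001
```

Request:
{"api": "apply_moves", "payload": {
  "targets": [
    [[-1,0,0,-2,0,0,0],[-1,0,0,-5,0,0,0],[-1,-3,0,-5,0,0,0],[-1,-6,-0.1,-5,0,0,0],[-1,-8.2,-0.1,-5,0,0,0],[-1,-8.2,-0.1,-5,0,0,0],[-1,-8.2,-0.1,-5,0,0,0]]
  ]
}}

```text
clock: 13.3
eef_pos: [482.6, 194.3, 122.2]
tcp_rot: [3.135, 0.012, 0.001]
contact_force: [0.4, -0.0, 1.1]
opening: 0.002
```

Request:
{"api": "apply_moves", "payload": {
  "targets": [
    [[-1,-0.1,0,1.5,0,0,0],[-1,-0.1,0,2.5,0,0,0],[-1,-0.1,0,2.8,0,0,0],[-1,-0.1,0,3.1,0,0,0],[-1,-0.1,0,3.3,0,0,0],[-1,-0.1,0,3.4,0,0,0],[-1,-0.1,0,3.5,0,0,0],[-1,-0.1,0,3.5,0,0,0]]
  ]
}}

```text
clock: 14.1
eef_pos: [481.9, 194.2, 88.8]
tcp_rot: [3.135, 0.011, 0.001]
contact_force: [-4.2, -2.5, 18.6]
opening: 0.001
```

Stop is fully in at 18.6 N. Next I'll retreat and do a final check.

Request:
{"api": "apply_moves", "payload": {
  "targets": [
    [[-1,0,0,-2,0,0,0],[-1,0,0,-6,0,0,0],[-1,0,0,-10,0,0,0],[-1,0,0,-12,0,0,0],[-1,0,0,-12,0,0,0],[-1,0,0,-12,0,0,0]]
  ]
}}

```text
clock: 14.7
eef_pos: [483.2, 194.9, 208.8]
tcp_rot: [3.135, 0.01, 0.001]
contact_force: [-0.2, 0.3, -0.9]
opening: -0.001
```

```bash
python3 - <<'E'
from h import *
from rig import r
f=r.grab_frame("scene")["pixels"];s=r.sense();print(s["clock"],s["eef_pos"],s["contact_force"])
cv2.imwrite("pics/end.png",cv2.resize(f[100:340,120:480],None,fx=2.2,fy=2.2,interpolation=3)[:,:,::-1])
E
```

```text
14.75 [482.61769974 194.69950038 207.95503787] [ 0.37583757 -0.7858566   0.43144615]
```

View pics/end.png

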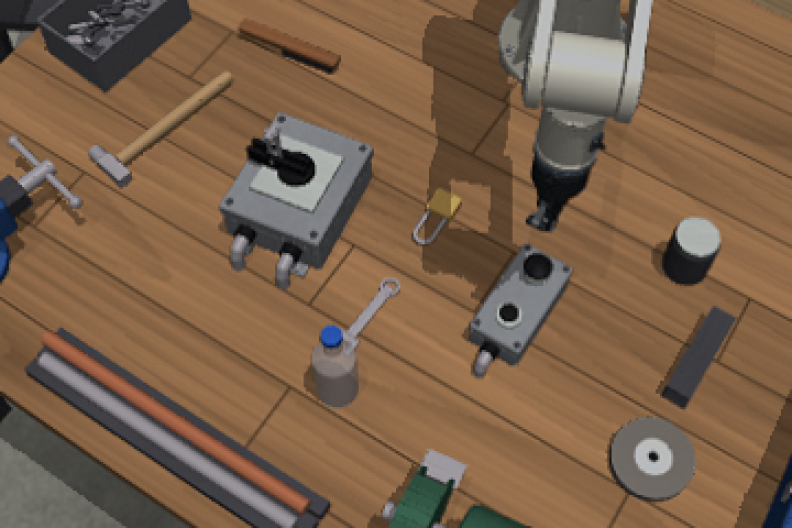

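The handle is off with the hasp upright at (272,135) in the crop. The loose items look undisturbed, and the arm is clear.

```bash
python3 -c "
from rig import r
print(r.sign_off())"
```

```text
the job is handed in; nothing more can be done
None
```

The bench grinder is isolated and ready for your padlock, and I handed the job in at about 15 s on the clock.

What I did, in order:
1. **Stop:** pressed fully in; it bottomed out at about 25 N.
2. **Isolator:** turned the handle counter-clockwise to its off stop, where it would not move further under about 16 N.
3. **Hasp:** swung it up by its tab until it met its stop at about 18 N.
4. **Start:** pressed fully in with the switch off, bottoming out at about 25 N.
5. **Stop again:** pressed fully in at about 19 N, then backed the arm away from everything.

**Last checks:** the final picture shows the handle at off and the hasp standing upright, with the loose items looking as they were. Before I pressed start, the tab in the scene view was within about 1 px of where an upright hasp should appear. The side view alone could not settle the hasp's angle.

**Two things that disagreed:** when the hasp met its stop, the gripper stood about 8 mm past the tab's calculated upright position. I took that to be the tab slipping in the jaws. Before pressing start, the arm also sat about 8 mm off its target, and I corrected that first.

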